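# Set a flume gate three clicks open and hold it

### The job

The lift gate of the little test flume was left hooked wide open. Press the release pedal right down to its stop until the gate has dropped shut, come off the pedal, then press the hand lever down exactly three clicks from shut (you can feel each one) and finish while still holding the lever there, because the gate closes itself if you let go. Leave the pail, the phone and the spanner where they are.

Things in the scene. Friction and masses are not known exactly. Their poses are not given: they have to be found in the camera images.
- flume: Table-top flume fixed to the bench: clear channel 150 mm high, 700 mm long, centre 80 mm beyond the origin, between grey head tank (right) and white foam box (left). Origin on the bench under the lever's pivot; x points across the channel away from the robot, y along it, z up; turned up to 13 degrees. On the robot's side a bare metal plate, 8 mm thick, lies under lever and pedal.
- pivot (a point): Point on the lever's hinge axis (level, along the flume's y), 200 mm above the bench, level with the grip's middle in y (62 mm left of the lever's plane). Does not move. The lever's stand, two grey cheeks 44 mm deep along x with the click pawl on top up to 295 mm above the bench, is the tallest part near it.
- lever (a joint): Hand lever's angle, rad. 0 = gate shut, hand end 30 degrees above level; grows as the hand end goes down, which lifts the gate. A click every 0.14 (25 mm at the grip): notches at 0.14, 0.28, 0.42. Starts hooked open at 1.12 (eighth notch, hand end 34 degrees below level) and hooks again if pressed past 1.1. A spring drives it back to 0 in 0.4 s from anywhere when let go.
- quadrant (a point): Middle of the lever's toothed click quadrant, 75 mm radius about the pivot, under the sprung roller pawl. How a click feels at the grip: about 7 to 11 N to start out of a notch, sinking evenly to 2 to 5 N, then stepping up again in the next notch, where the lever stays put for hand forces from about 3 to 8 N.
- grip: Lever's hand grip: level black rubber sleeve, 24 mm diameter, 92 mm long, free to turn on its peg, to the left of the lever's hand end. Origin on its axis, 4 mm from its middle, 180 mm from the pivot axis; y along it. 290 mm above the bench at lever 0, 219 mm at the third click. Pinch it from above (fingers on its near and far sides) or press it down.
- pedal_top (a point): Middle of the top of the release pedal: black ribbed rubber pad 78 mm (flume's x) by 60 mm, 60 mm above the bench when up, 230 mm to the right of the grip. Hinged on a level shaft along the flume's y, 86 mm further from the robot and 15 mm lower.
- pedal (a joint): Release pedal's angle, rad: 0 = up, 0.24 = down on its stop with the pad's middle about 21 mm lower. A spring lifts it again; the pad takes about 6 N at first, 9 N at the stop. Between 0.05 and 0.1 its hook frees the lever with a small kick, and the lever flies up by itself to 0 within its own strip.
- pail: Bystander: small yellow open plastic cup, 86 mm across, 85 mm high, left of the lever. Origin under its centre.
- phone: Bystander: black phone lying flat, 140 x 69 x 9 mm, further left. Origin under its centre.
- spanner: Bystander: steel spanner 150 mm long lying on the bench, right of the pedal. Origin under its middle.

How it is judged:
By the outcome, as a careful person would: the job done as asked, in the order asked, and still so for the second after the job is handed in, while the arm keeps its last pose, push and grip.
It also fails if it takes over 64 s, if anything falls off the work surface, if the arm or the gripper's body presses on something with over 40 N, if the wrist force passes 120 N, or if a joint passes its speed limit or range.

### The arm

A 7-joint arm with a two-finger parallel gripper is mounted at the origin on the work surface. World frame = base frame: x ahead of the robot, y to its left, z up, the work surface at z = 0. Lengths are in m, angles in rad, forces in N, time in s.
With the tool pointing down it reaches from about 0.425 to 0.875 m from the base axis. Payload 4.7 kg.
Tool frame: the origin (TCP) lies midway between the tips of the shut fingers; the grasp point (between the pads) lies 19 mm behind it; y points along the fingers, z is the direction in which the jaws open and shut, and the axes are right-handed (so a half turn about y gives the same grasp; the last joint's range is limited). The gripper opens to 85 mm and grips with 20 to 120 N. Pads are 22 mm wide; open, the fingers measure 114 mm over their backs; the gripper's body (76 mm by 85 mm) begins 54 mm behind the grasp point. The pads swing forward as they close: fully open they stand 13 mm farther back than shut.
Start: joints at [-1.29, 0.321, -0.07, 1.45, 0.023, 1.371, -0.057], TCP at [0.171, 0.627, 0.231] pointing down, gripper open.
Joint ranges: [-2.86, 2.86], [-0.3, 2.09], [-1.38, 1.24], [0.06, 2.45], [-1.56, 4.7], [0.09, 2.05], [-2.69, 2.69]. Speed limits (rad/s): [2.57, 2.57, 3.14, 3.14, 3.14, 3.14, 3.14].

### API

Orientations are given as [roll, pitch, yaw] about the fixed x, y, z axes, in that order (R = Rz(yaw) Ry(pitch) Rx(roll)).
In Python, from rig import r gives the robot as it stands.
- The arm moves only by the shell command python3 -m crank 'ROWS' [OPENING] [FORCE]. ROWS is JSON, a list of rows, each an object of numbers: "dx", "dy", "dz": the shift along the world's x, y, z in m; "yaw": the turn about the world's z in rad. A call has 1 to 20 rows; each row is the pose to reach, as a shift and turn from the pose commanded when the call began; what a row does not reach only later rows make up. A row lasts 1/10 s, in which the tool goes at most 50 mm and 8.59 degrees, less where a joint would pass 70% of its speed; a pose out of reach is approached as far as the arm can. A call with a gripper value outside its range is refused whole. OPENING is the opening, from 0 (shut) to 1 (fully open), set as the call begins (- or left out, the last holds). The fingers move at their own pace and stop on an object; FORCE is the grip in N (left out, the last holds). Time passes only in rows, so rows that repeat a pose let the fingers close. It gives the time, the measured TCP pose, the force and the opening at its end, in the units of the state.
- r.state(): the state, without advancing time (a new reading comes with each control period).
- r.capture(name): name is "side" or "top" or "wrist"; returns the picture (384x512x3 uint8, red, green, blue); there is no depth.
- r.camera_model(name): a dict with "intrinsics" (3x3 intrinsics, pixels), "pose" (4x4, takes a point from camera to world coordinates). Camera axes: x right, y down, z forward; pixel columns grow to the right and rows downward; lengths in m; the calibration is good to about 2 mm. The wrist camera is an equidistant fisheye: a pixel r from the principal point sees the ray r / f radians off the axis. A picture is of the moment at which its call begins: read the wrist's pose just before it. camera_model takes no time and is no camera call; for the wrist camera it gives the pose at the moment of the call.
- r.sign_off(): hands the job in, once; it reports no verdict.
The state is a dict: "t": time; "q": joint angles; "qd": joint speeds; "joint_efforts": joint torques, N m; "ee_pos": TCP position; "tcp_rot": TCP orientation; "force": force on the tool from outside, world axes, zero at the start; "moment": the same for the moment, N m; "opening": opening from 0.0 (shut) to 1.0 (fully open).
Only numpy, scipy, OpenCV 4.12 (cv2) and the standard library are available. Lean on these libraries where they do the work, as an engineer would, in place of code of your own. Each camera call takes 0.05 s, during which the arm holds its last target.

## Working session

There is one attempt and no reset: what is moved stays moved. The work goes in short steps, Python scripts to look and compute and a shell command to move; the robot and the scene stay as the last step left them, time stands still between calls to the robot, and variables do not carry over. Pictures are saved under pics/ and viewed, and the job is handed in when it is done.

```bash
mkdir -p pics; ls; python3 - <<'E'
from rig import r
import cv2
s=r.state();print({k:s[k] for k in('t','ee_pos','tcp_rot','force','opening')})
for n in('side','top','wrist'):
    m=r.camera_model(n);print(n,m)
    cv2.imwrite(f'pics/{n}0.png',r.capture(n)[:,:,::-1])
E
```

```text
pics
{'t': 0.0, 'ee_pos': array([0.17126738, 0.62645743, 0.23020098]), 'tcp_rot': array([-1.57275379e+00, -1.17825452e-04, -2.66741392e-01]), 'force': array([ 1.27551457, -0.7447565 , -0.04535229]), 'opening': 1.0032002949796472}
side {'intrinsics': array([[498.24559532,   0.        , 248.47576879],
       [  0.        , 498.24559532, 191.3305475 ],
       [  0.        ,   0.        ,   1.        ]]), 'pose': array([[ 0.85267053, -0.35347039,  0.38472284,  0.057094  ],
       [-0.52209198, -0.60371172,  0.60245508, -0.78269822],
       [ 0.01931166, -0.7145564 , -0.69931124,  1.23970267],
       [ 0.        ,  0.        ,  0.        ,  1.        ]])}
top {'intrinsics': array([[408.82017226,   0.        , 254.55424762],
       [  0.        , 408.82017226, 190.67283443],
       [  0.        ,   0.        ,   1.        ]]), 'pose': array([[ 0.00986751, -0.99655581,  0.08233559,  0.5399715 ],
       [-0.99987236, -0.01086796, -0.01171155,  0.13212478],
       [ 0.01256603, -0.08220952, -0.99653584,  1.40934021],
       [ 0.        ,  0.        ,  0.        ,  1.        ]])}
wrist {'intrinsics': array([[297.31863964,   0.        , 255.2309526 ],
       [  0.        , 297.31863964, 190.37655722],
       [  0.        ,   0.        ,   1.        ]]), 'pose': array([[ 0.26366823,  0.91077209,  0.31776291,  0.08961988],
       [ 0.9646125 , -0.24849394, -0.08816738,  0.64915884],
       [-0.00133824,  0.32976501, -0.9440621 ,  0.37185645],
       [ 0.        ,  0.        ,  0.        ,  1.        ]])}
```

View pics/side0.png

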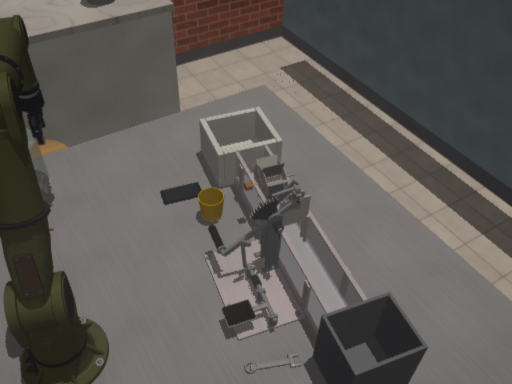

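View pics/top0.png

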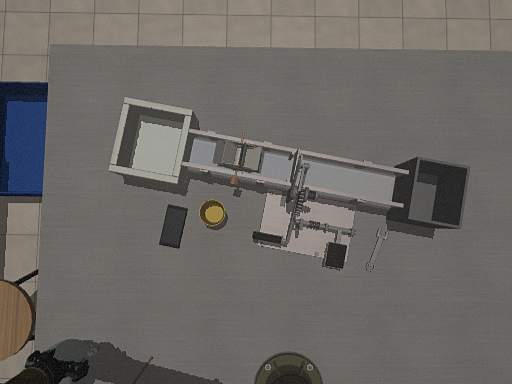

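View pics/wrist0.png

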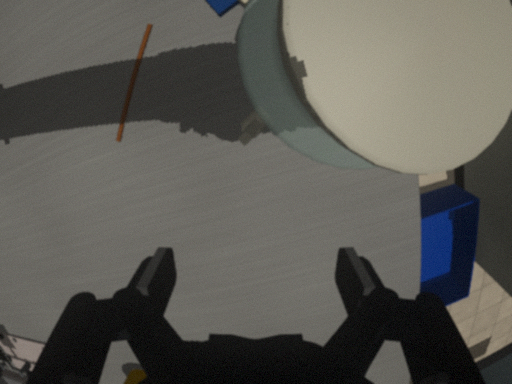

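The side view shows the grip at about (216,238), the pedal at (239,313) and the pail at (211,205). In the top view the grip is near (268,239), the pedal pad near (336,256) and the pail near (212,213). Next I'll zoom in.

```bash
python3 - <<'E'
import cv2
a=cv2.imread('pics/top0.png')[170:290,190:400];b=cv2.imread('pics/side0.png')[170:350,170:330]
cv2.imwrite('pics/topz.png',cv2.resize(a,None,fx=3.8,fy=3.8,interpolation=cv2.INTER_CUBIC))
cv2.imwrite('pics/sidez.png',cv2.resize(b,None,fx=3.3,fy=3.3,interpolation=cv2.INTER_CUBIC))
E
```

```text
(no output)
```

View pics/topz.png

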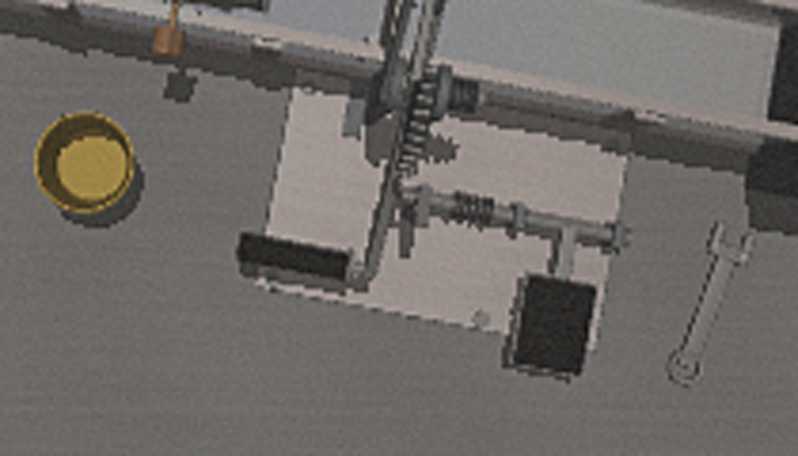

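View pics/sidez.png

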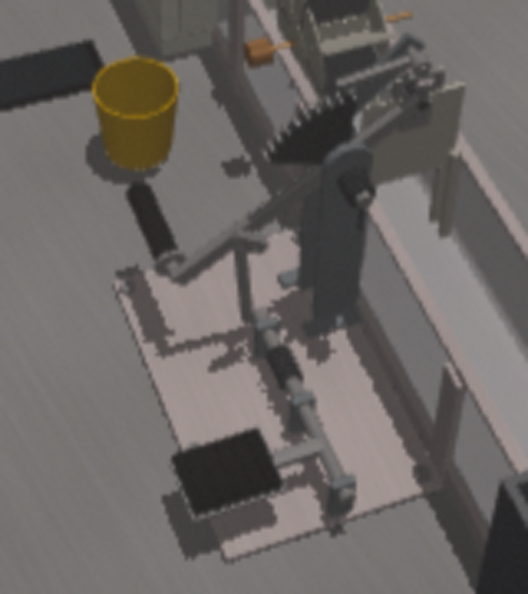

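```bash
cat >h.py <<'E'
import numpy as np,cv2
from rig import r
def ray(n,uv):
    m=r.camera_model(n);K=m['intrinsics'];P=m['pose']
    d=P[:3,:3]@np.linalg.solve(K,[uv[0],uv[1],1.]);return P[:3,3],d
def plane(n,uv,z):
    o,d=ray(n,uv);return o+d*(z-o[2])/d[2]
def tri(a,b):
    (o,d),(p,e)=ray('top',a),ray('side',b);d=d/np.linalg.norm(d);e=e/np.linalg.norm(e)
    s=np.linalg.lstsq(np.c_[d,-e],p-o,rcond=None)[0]
    A=o+s[0]*d;B=p+s[1]*e;return (A+B)/2,np.linalg.norm(A-B)
def blob(img,box,thr=45):
    x0,y0,x1,y1=box;g=img[y0:y1,x0:x1].max(2)
    m=(g<thr).astype(np.uint8);n,l,s,c=cv2.connectedComponentsWithStats(m)
    i=1+np.argmax(s[1:,4]);cs,_=cv2.findContours((l==i).astype(np.uint8),0,1)
    rc=cv2.minAreaRect(max(cs,key=cv2.contourArea));return c[i]+[x0,y0],s[i],cv2.boxPoints(rc)+[x0,y0]
E
python3 - <<'E'
from h import *
T=cv2.imread('pics/top0.png');S=cv2.imread('pics/side0.png')
gt=blob(T,(250,228,284,248));gs=blob(S,(204,222,224,254))
pt=blob(T,(322,240,352,272));ps=blob(S,(218,296,260,330))
for n,a,b in(('grip',gt,gs),('pedal',pt,ps)):
    print(n,a[0],a[1],b[0],b[1]);print(' tri',tri(a[0],b[0]))
    print(a[2].round(1).tolist(),b[2].round(1).tolist())
print('grip z.0.099',plane('top',gt[0],.099),plane('side',gs[0],.099))
print('ped z.06',plane('top',pt[0],.06),plane('side',ps[0],.06))
c=[plane('top',p,.06) for p in pt[2]]; print('ped corners',np.round(c,3).tolist())
print('grip corners',np.round([plane('top',p,.1) for p in gt[2]],3).tolist())
E
```

```text
grip [266.40601504 237.27819549] [  3   4  28  11 133] [214.6        235.19047619] [  5   4  12  21 105]
 tri (array([0.49690088, 0.0796043 , 0.1117667 ]), np.float64(0.006948998887848049))
[[252.3, 238.0], [253.4, 231.6], [281.0, 236.6], [279.8, 243.0]] [[208.1, 227.3], [213.2, 225.0], [221.6, 243.9], [216.5, 246.2]]
pedal [335.71910112 255.47191011] [  3   3  22  25 267] [238.20386266 312.69742489] [  5   5  32  24 466]
 tri (array([ 0.43943364, -0.15189244,  0.0558542 ]), np.float64(0.0034926153763640833))
[[324.8, 265.1], [328.6, 242.3], [346.3, 245.2], [342.5, 268.1]] [[222.5, 308.5], [248.6, 299.8], [254.2, 316.6], [228.1, 325.3]]
grip z.0.099 [0.49959395 0.07747603 0.099     ] [0.49876954 0.09100155 0.099     ]
ped z.06 [ 0.44127422 -0.15185054  0.06      ] [ 0.43653938 -0.15331785  0.06      ]
ped corners [[0.41, -0.116, 0.06], [0.484, -0.129, 0.06], [0.475, -0.187, 0.06], [0.401, -0.174, 0.06]]
grip corners [[0.497, 0.122, 0.1], [0.517, 0.119, 0.1], [0.502, 0.031, 0.1], [0.482, 0.035, 0.1]]
```

Flume yaw comes out at about −0.171 rad from both the pedal edge (−9.97°) and the grip (−9.7°). The pad measures 75×59 mm against the stated 78×60, so that agrees. Now I'll carry the shut gripper to above the pedal.

```bash
python3 -m crank '[{"dx":0.03,"dy":-0.02,"dz":0.03,"yaw":-0.1},{"dx":0.06,"dy":-0.05,"dz":0.05,"yaw":-0.2},{"dx":0.09,"dy":-0.08,"dz":0.07,"yaw":-0.3},{"dx":0.12,"dy":-0.11,"dz":0.09,"yaw":-0.4},{"dx":0.15,"dy":-0.145,"dz":0.1,"yaw":-0.5},{"dx":0.18,"dy":-0.18,"dz":0.1,"yaw":-0.6},{"dx":0.21,"dy":-0.215,"dz":0.1,"yaw":-0.7},{"dx":0.24,"dy":-0.25,"dz":0.1,"yaw":-0.8},{"dx":0.27,"dy":-0.285,"dz":0.1,"yaw":-0.9},{"dx":0.285,"dy":-0.325,"dz":0.1,"yaw":-1.0},{"dx":0.29,"dy":-0.365,"dz":0.1,"yaw":-1.1},{"dx":0.29,"dy":-0.41,"dz":0.1,"yaw":-1.2},{"dx":0.29,"dy":-0.455,"dz":0.1,"yaw":-1.3},{"dx":0.29,"dy":-0.5,"dz":0.1,"yaw":-1.4},{"dx":0.29,"dy":-0.545,"dz":0.1,"yaw":-1.475},{"dx":0.29,"dy":-0.59,"dz":0.1,"yaw":-1.475},{"dx":0.285,"dy":-0.635,"dz":0.1,"yaw":-1.475},{"dx":0.28,"dy":-0.68,"dz":0.1,"yaw":-1.475},{"dx":0.275,"dy":-0.725,"dz":0.1,"yaw":-1.475},{"dx":0.27,"dy":-0.765,"dz":0.1,"yaw":-1.475}]' 0 60
python3 -m crank '[{"dx":0,"dy":-0.013,"dz":-0.04},{"dx":0,"dy":-0.013,"dz":-0.08},{"dx":0,"dy":-0.013,"dz":-0.12},{"dx":0,"dy":-0.013,"dz":-0.16},{"dx":0,"dy":-0.013,"dz":-0.2},{"dx":0,"dy":-0.013,"dz":-0.22},{"dx":0,"dy":-0.013,"dz":-0.22}]'
python3 - <<'E'
from h import *
s=r.state();print({k:s[k] for k in('t','ee_pos','tcp_rot','force','opening')})
for n in('side','top','wrist'): cv2.imwrite(f'pics/{n}1.png',r.capture(n)[:,:,::-1])
E
```

```text
t: 2.15
ee_pos: [0.4405, -0.1404, 0.3313]
tcp_rot: [-1.57, 0.0, -1.743]
force: [1.0, 0.5, 0.1]
opening: 0.003
{'t': 2.15, 'ee_pos': array([ 0.4405383 , -0.1404279 ,  0.33127634]), 'tcp_rot': array([-1.57046277e+00,  4.91642805e-04, -1.74298796e+00]), 'force': array([0.99318847, 0.51586911, 0.10842448]), 'opening': 0.0028577623737020903}validation failed for argument at $[0]...
```

```bash
python3 -m crank '[{"dx":0.0,"dy":-0.013,"dz":-0.04,"yaw":0.0},{"dx":0.0,"dy":-0.013,"dz":-0.08,"yaw":0.0},{"dx":0.0,"dy":-0.013,"dz":-0.12,"yaw":0.0},{"dx":0.0,"dy":-0.013,"dz":-0.16,"yaw":0.0},{"dx":0.0,"dy":-0.013,"dz":-0.2,"yaw":0.0},{"dx":0.0,"dy":-0.013,"dz":-0.22,"yaw":0.0},{"dx":0.0,"dy":-0.013,"dz":-0.22,"yaw":0.0}]'
python3 - <<'E'
from h import *
for n in('side','top','wrist'): cv2.imwrite(f'pics/{n}2.png',r.capture(n)[:,:,::-1])
E
```

```text
t: 3.0
ee_pos: [0.439, -0.1491, 0.1083]
tcp_rot: [-1.578, -0.001, -1.74]
force: [-0.5, -0.3, 0.2]
opening: 0.005
```

```bash
python3 - <<'E'
import cv2,numpy as np
a=cv2.imread('pics/side2.png')[170:350,150:330];b=cv2.imread('pics/wrist2.png')
b=cv2.resize(b,(400,300));a=cv2.resize(a,(400,400));o=np.zeros((400,800,3),np.uint8);o[:,:400]=a;o[:300,400:]=b
cv2.imwrite('pics/c2.png',o)
E
```

```text
(no output)
```

View pics/c2.png

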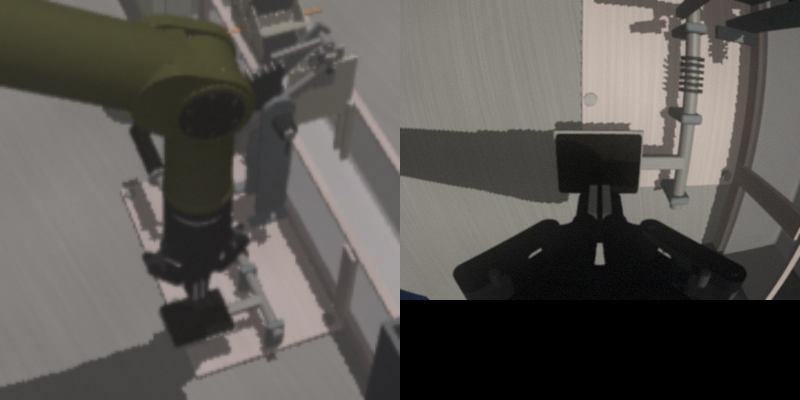

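The side view shows the shut fingertips right over the pad. In the wrist view they line up with its middle along its length. Now I'll press.

```bash
python3 -m crank '[{"dz":-0.025},{"dz":-0.045},{"dz":-0.052},{"dz":-0.056},{"dz":-0.06},{"dz":-0.064},{"dz":-0.068},{"dz":-0.071},{"dz":-0.071},{"dz":-0.071}]'
```

```text
validation failed for argument at $[0]...
```

Each row needs all four keys.

```bash
python3 -m crank '[{"dx":0.0,"dy":0.0,"dz":-0.025,"yaw":0.0},{"dx":0.0,"dy":0.0,"dz":-0.045,"yaw":0.0},{"dx":0.0,"dy":0.0,"dz":-0.052,"yaw":0.0},{"dx":0.0,"dy":0.0,"dz":-0.056,"yaw":0.0},{"dx":0.0,"dy":0.0,"dz":-0.06,"yaw":0.0},{"dx":0.0,"dy":0.0,"dz":-0.064,"yaw":0.0},{"dx":0.0,"dy":0.0,"dz":-0.068,"yaw":0.0},{"dx":0.0,"dy":0.0,"dz":-0.07,"yaw":0.0},{"dx":0.0,"dy":0.0,"dz":-0.07,"yaw":0.0},{"dx":0.0,"dy":0.0,"dz":-0.07,"yaw":0.0}]'
```

```text
t: 4.15
ee_pos: [0.4428, -0.1511, 0.0427]
tcp_rot: [-1.568, 0.001, -1.742]
force: [-2.3, 0.8, 7.4]
opening: -0.001
```

```bash
for i in 1 2 3; do python3 -m crank '[{"dx":0.0,"dy":0.0,"dz":-0.001,"yaw":0.0},{"dx":0.0,"dy":0.0,"dz":-0.002,"yaw":0.0},{"dx":0.0,"dy":0.0,"dz":-0.002,"yaw":0.0}]' | egrep 'pos|force'; done
```

```text
ee_pos: [0.4429, -0.1511, 0.0408]
force: [-2.7, 1.2, 7.9]
ee_pos: [0.4431, -0.1511, 0.0398]
force: [-6.3, 1.0, 18.0]
ee_pos: [0.4434, -0.1512, 0.0393]
force: [-11.2, 4.0, 35.1]
```

The force went from 8 to 35 N over the last 1.5 mm, so the pedal is on its stop (z≈0.0395). I'll check that the gate has shut while still pressing.

```bash
python3 -m crank '[{"dx":0.0,"dy":0.0,"dz":0.001,"yaw":0.0},{"dx":0.0,"dy":0.0,"dz":0.001,"yaw":0.0},{"dx":0.0,"dy":0.0,"dz":0.001,"yaw":0.0},{"dx":0.0,"dy":0.0,"dz":0.001,"yaw":0.0}]'; python3 - <<'E'
from h import *
S=r.capture('side')[:,:,::-1];T=r.capture('top')[:,:,::-1]
o=np.zeros((400,800,3),np.uint8);o[:,:400]=cv2.resize(S[170:350,150:330],(400,400));o[:,400:]=cv2.resize(T[140:290,220:370],(400,400))
cv2.imwrite('pics/c3.png',o);cv2.imwrite('pics/top3.png',T);cv2.imwrite('pics/side3.png',S)
E
```

```text
t: 5.45
ee_pos: [0.4433, -0.1511, 0.0396]
tcp_rot: [-1.569, 0.002, -1.742]
force: [-9.6, 2.7, 26.0]
opening: -0.003
```

View pics/c3.png

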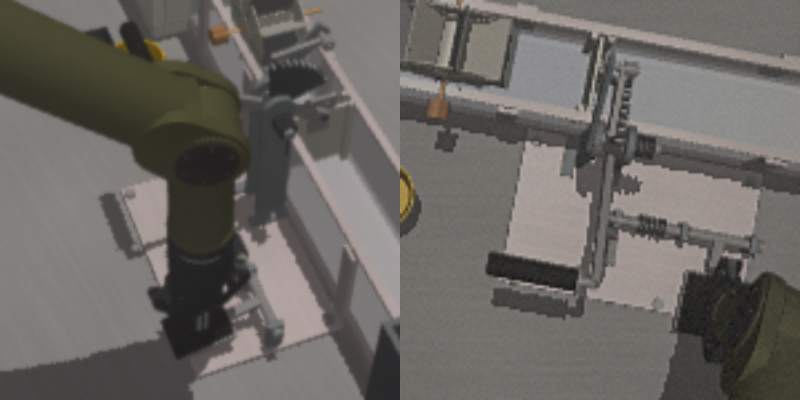

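The lever has sprung up: the grip is raised (top crop around (535,270)) and the gate plate is down in the channel. I'll come off the pedal and measure the raised grip.

```bash
python3 -m crank '[{"dx":0.0,"dy":0.0,"dz":0.02,"yaw":0.0},{"dx":0.0,"dy":0.0,"dz":0.05,"yaw":0.0},{"dx":0.0,"dy":0.0,"dz":0.1,"yaw":0.0},{"dx":0.0,"dy":0.0,"dz":0.15,"yaw":0.0},{"dx":0.0,"dy":0.0,"dz":0.2,"yaw":0.0},{"dx":0.0,"dy":0.0,"dz":0.25,"yaw":0.0},{"dx":0.0,"dy":0.0,"dz":0.3,"yaw":0.0},{"dx":0.0,"dy":0.0,"dz":0.34,"yaw":0.0},{"dx":0.0,"dy":0.0,"dz":0.34,"yaw":0.0}]' 1; python3 - <<'E'
from h import *
T=cv2.imread('pics/top3.png')
g=blob(T,(248,228,290,250));print(g[0],g[1],g[2].round(1).tolist())
c=plane('top',g[0],.29);print('grip',c)
P=np.array([plane('top',p,.29) for p in g[2]]);print(P.round(3).tolist())
S=r.capture('side')[:,:,::-1];T=r.capture('top')[:,:,::-1]
o=np.zeros((400,800,3),np.uint8);o[:,:400]=cv2.resize(S[170:350,150:330],(400,400));o[:,400:]=cv2.resize(T[140:290,220:370],(400,400))
cv2.imwrite('pics/c4.png',o);cv2.imwrite('pics/top4.png',T);cv2.imwrite('pics/side4.png',S)
E
```

```text
t: 6.45
ee_pos: [0.444, -0.1519, 0.3825]
tcp_rot: [-1.559, 0.002, -1.742]
force: [-0.0, 0.0, -0.4]
opening: 0.999
[268.8742515  241.64071856] [  5   7  34  14 167] [[252.0, 242.2], [253.5, 234.7], [286.2, 241.2], [284.7, 248.7]]
grip [0.49374496 0.0786355  0.29      ]
[[0.492, 0.125, 0.29], [0.512, 0.121, 0.29], [0.495, 0.032, 0.29], [0.475, 0.036, 0.29]]
```

View pics/c4.png

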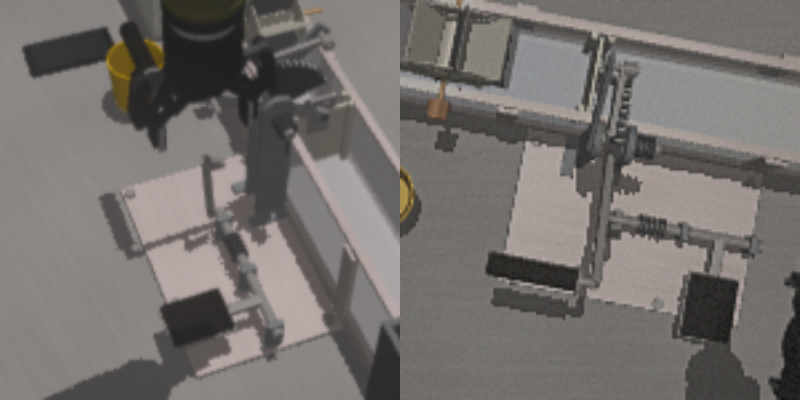

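The pedal is back up. The raised grip's middle is at (0.4935, 0.0785), against (0.4916, 0.079) predicted from the pivot, and its length is 91 mm. Moving above it with the gripper open.

```bash
python3 -m crank '[{"dx":0.01,"dy":0.04,"dz":0.0,"yaw":0.0},{"dx":0.02,"dy":0.08,"dz":0.0,"yaw":0.0},{"dx":0.03,"dy":0.12,"dz":0.0,"yaw":0.0},{"dx":0.04,"dy":0.16,"dz":0.0,"yaw":0.0},{"dx":0.05,"dy":0.2,"dz":0.0,"yaw":0.0},{"dx":0.052,"dy":0.23,"dz":0.0,"yaw":0.0},{"dx":0.052,"dy":0.23,"dz":0.0,"yaw":0.0},{"dx":0.052,"dy":0.23,"dz":0.0,"yaw":0.0},{"dx":0.052,"dy":0.23,"dz":0.0,"yaw":0.0}]' 1
python3 - <<'E'
from h import *
W=r.capture('wrist')[:,:,::-1];S=r.capture('side')[:,:,::-1]
o=np.zeros((400,800,3),np.uint8);o[:,:400]=cv2.resize(S[120:300,150:330],(400,400));o[:300,400:]=cv2.resize(W,(400,300))
cv2.imwrite('pics/c5.png',o)
E
```

```text
t: 7.45
ee_pos: [0.4932, 0.0774, 0.3757]
tcp_rot: [-1.571, -0.001, -1.744]
force: [0.1, -1.0, -0.7]
opening: 1.002
```

View pics/c5.png

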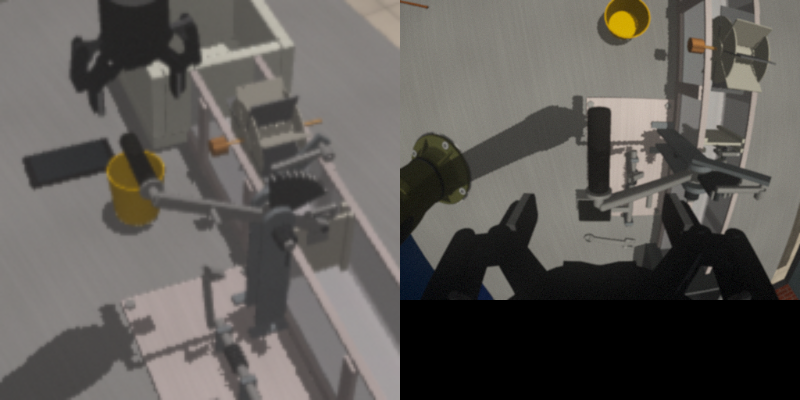

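The fingers straddle the grip: its axis is at column 599 in the crop and the finger midline at about 600. Descending.

```bash
python3 -m crank '[{"dx":0.0,"dy":0.001,"dz":-0.03,"yaw":0.0},{"dx":0.0,"dy":0.001,"dz":-0.06,"yaw":0.0},{"dx":0.0,"dy":0.001,"dz":-0.085,"yaw":0.0},{"dx":0.0,"dy":0.001,"dz":-0.106,"yaw":0.0},{"dx":0.0,"dy":0.001,"dz":-0.106,"yaw":0.0},{"dx":0.0,"dy":0.001,"dz":-0.106,"yaw":0.0},{"dx":0.0,"dy":0.001,"dz":-0.106,"yaw":0.0}]' 1
python3 -m crank '[{"dx":0.0,"dy":0.0,"dz":0.0,"yaw":0.0},{"dx":0.0,"dy":0.0,"dz":0.0,"yaw":0.0},{"dx":0.0,"dy":0.0,"dz":0.0,"yaw":0.0},{"dx":0.0,"dy":0.0,"dz":0.0,"yaw":0.0},{"dx":0.0,"dy":0.0,"dz":0.0,"yaw":0.0},{"dx":0.0,"dy":0.0,"dz":0.0,"yaw":0.0},{"dx":0.0,"dy":0.0,"dz":0.0,"yaw":0.0},{"dx":0.0,"dy":0.0,"dz":0.0,"yaw":0.0},{"dx":0.0,"dy":0.0,"dz":0.0,"yaw":0.0},{"dx":0.0,"dy":0.0,"dz":0.0,"yaw":0.0}]' 0 60
```

```text
t: 8.25
ee_pos: [0.4942, 0.0798, 0.272]
tcp_rot: [-1.569, 0.001, -1.743]
force: [0.3, -0.6, 0.2]
opening: 1.002
t: 9.25
ee_pos: [0.4928, 0.0802, 0.2706]
tcp_rot: [-1.572, 0.0, -1.742]
force: [-5.7, 0.5, 5.1]
opening: 0.259
```

It's gripped (opening 22 mm for a 24 mm sleeve), and the force is mostly radial, about 7 N toward the pivot. I'll work out arc waypoints.

```bash
python3 - <<'E'
import numpy as np
y=-.171;R=.18
for k in range(0,25):
    t=.02*k;a=.5236-t;ex=-R*np.cos(a)+R*np.cos(.5236);z=R*np.sin(a)-R*np.sin(.5236)
    print(round(t,2),np.round(1e3*np.array([ex*np.cos(y),ex*np.sin(y),z]),1))
E
```

```text
0.0 [ 0. -0.  0.]
0.02 [-1.7  0.3 -3.1]
0.04 [-3.4  0.6 -6.3]
0.06 [-5.   0.9 -9.5]
0.08 [ -6.6   1.1 -12.7]
0.1 [ -8.1   1.4 -16. ]
0.12 [ -9.5   1.6 -19.3]
0.14 [-10.9   1.9 -22.6]
0.16 [-12.2   2.1 -26. ]
0.18 [-13.4   2.3 -29.4]
0.2 [-14.6   2.5 -32.8]
0.22 [-15.7   2.7 -36.2]
0.24 [-16.7   2.9 -39.6]
0.26 [-17.6   3.  -43.1]
0.28 [-18.5   3.2 -46.6]
0.3 [-19.3   3.3 -50.1]
0.32 [-20.1   3.5 -53.6]
0.34 [-20.8   3.6 -57.1]
0.36 [-21.4   3.7 -60.7]
0.38 [-21.9   3.8 -64.2]
0.4 [-22.4   3.9 -67.8]
0.42 [-22.8   3.9 -71.4]
0.44 [-23.1   4.  -75. ]
0.46 [-23.4   4.  -78.6]
0.48 [-23.6   4.1 -82.2]
```

```bash
f(){ egrep 'pos|force'; }
python3 -m crank '[{"dx":-0.0021,"dy":0.0003,"dz":-0.0029,"yaw":0.0},{"dx":-0.0021,"dy":0.0003,"dz":-0.0029,"yaw":0.0},{"dx":-0.0021,"dy":0.0003,"dz":-0.0029,"yaw":0.0}]'|f
python3 -m crank '[{"dx":-0.0017,"dy":0.0003,"dz":-0.0032,"yaw":0.0},{"dx":-0.0017,"dy":0.0003,"dz":-0.0032,"yaw":0.0},{"dx":-0.0017,"dy":0.0003,"dz":-0.0032,"yaw":0.0}]'|f
python3 -m crank '[{"dx":-0.0016,"dy":0.0003,"dz":-0.0032,"yaw":0.0},{"dx":-0.0016,"dy":0.0003,"dz":-0.0032,"yaw":0.0},{"dx":-0.0016,"dy":0.0003,"dz":-0.0032,"yaw":0.0}]'|f
python3 -m crank '[{"dx":-0.0016,"dy":0.0003,"dz":-0.0032,"yaw":0.0},{"dx":-0.0016,"dy":0.0003,"dz":-0.0032,"yaw":0.0},{"dx":-0.0016,"dy":0.0003,"dz":-0.0032,"yaw":0.0}]'|f
python3 -m crank '[{"dx":-0.0015,"dy":0.0003,"dz":-0.0033,"yaw":0.0},{"dx":-0.0015,"dy":0.0003,"dz":-0.0033,"yaw":0.0},{"dx":-0.0015,"dy":0.0003,"dz":-0.0033,"yaw":0.0}]'|f
python3 -m crank '[{"dx":-0.0014,"dy":0.0002,"dz":-0.0033,"yaw":0.0},{"dx":-0.0014,"dy":0.0002,"dz":-0.0033,"yaw":0.0},{"dx":-0.0014,"dy":0.0002,"dz":-0.0033,"yaw":0.0}]'|f
python3 -m crank '[{"dx":-0.0014,"dy":0.0002,"dz":-0.0033,"yaw":0.0},{"dx":-0.0014,"dy":0.0002,"dz":-0.0033,"yaw":0.0},{"dx":-0.0014,"dy":0.0002,"dz":-0.0033,"yaw":0.0}]'|f
```

```text
ee_pos: [0.4923, 0.0804, 0.2693]
force: [-4.5, 0.2, 12.0]
ee_pos: [0.4904, 0.0807, 0.2659]
force: [-4.1, -0.7, 9.2]
ee_pos: [0.4885, 0.081, 0.2624]
force: [-4.0, -0.5, 9.0]
ee_pos: [0.4868, 0.0813, 0.259]
force: [-4.3, -0.5, 7.9]
ee_pos: [0.4852, 0.0816, 0.2554]
force: [-4.7, 1.3, 7.8]
ee_pos: [0.4836, 0.0819, 0.2518]
force: [-3.5, -0.1, 5.6]
ee_pos: [0.4821, 0.0822, 0.2483]
force: [-4.0, 0.8, 4.5]
```

The force sinks evenly, as described. On through clicks 1 and 2.

```bash
f(){ egrep 'pos|force'; }
python3 -m crank '[{"dx":-0.0007,"dy":0.0001,"dz":-0.0017,"yaw":0.0},{"dx":-0.0007,"dy":0.0001,"dz":-0.0017,"yaw":0.0}]'|f
python3 -m crank '[{"dx":-0.0006,"dy":0.0001,"dz":-0.0017,"yaw":0.0},{"dx":-0.0006,"dy":0.0001,"dz":-0.0017,"yaw":0.0}]'|f
python3 -m crank '[{"dx":-0.0012,"dy":0.0002,"dz":-0.0034,"yaw":0.0},{"dx":-0.0012,"dy":0.0002,"dz":-0.0034,"yaw":0.0},{"dx":-0.0012,"dy":0.0002,"dz":-0.0034,"yaw":0.0}]'|f
python3 -m crank '[{"dx":-0.0012,"dy":0.0002,"dz":-0.0034,"yaw":0.0},{"dx":-0.0012,"dy":0.0002,"dz":-0.0034,"yaw":0.0},{"dx":-0.0012,"dy":0.0002,"dz":-0.0034,"yaw":0.0}]'|f
python3 -m crank '[{"dx":-0.0011,"dy":0.0002,"dz":-0.0034,"yaw":0.0},{"dx":-0.0011,"dy":0.0002,"dz":-0.0034,"yaw":0.0},{"dx":-0.0011,"dy":0.0002,"dz":-0.0034,"yaw":0.0}]'|f
python3 -m crank '[{"dx":-0.001,"dy":0.0002,"dz":-0.0034,"yaw":0.0},{"dx":-0.001,"dy":0.0002,"dz":-0.0034,"yaw":0.0},{"dx":-0.001,"dy":0.0002,"dz":-0.0034,"yaw":0.0}]'|f
python3 -m crank '[{"dx":-0.0009,"dy":0.0002,"dz":-0.0035,"yaw":0.0},{"dx":-0.0009,"dy":0.0002,"dz":-0.0035,"yaw":0.0},{"dx":-0.0009,"dy":0.0002,"dz":-0.0035,"yaw":0.0}]'|f
python3 -m crank '[{"dx":-0.0009,"dy":0.0002,"dz":-0.0035,"yaw":0.0},{"dx":-0.0009,"dy":0.0002,"dz":-0.0035,"yaw":0.0},{"dx":-0.0009,"dy":0.0002,"dz":-0.0035,"yaw":0.0}]'|f
```

```text
ee_pos: [0.4819, 0.0822, 0.2475]
force: [-4.0, 0.7, 10.4]
ee_pos: [0.4813, 0.0823, 0.246]
force: [-4.3, -0.8, 11.1]
ee_pos: [0.4799, 0.0826, 0.2423]
force: [-5.4, 0.1, 8.6]
ee_pos: [0.4787, 0.0828, 0.2387]
force: [-4.1, -0.0, 9.0]
ee_pos: [0.4774, 0.083, 0.2351]
force: [-4.1, 1.1, 6.7]
ee_pos: [0.4763, 0.0832, 0.2315]
force: [-3.7, 0.3, 6.0]
ee_pos: [0.4753, 0.0834, 0.2277]
force: [-3.6, 0.6, 4.9]
ee_pos: [0.4744, 0.0835, 0.2242]
force: [-4.6, 0.8, 5.9]
```

Click 1 was felt at z≈0.2476, where the force stepped from 4.5 to 10.4 N. Click 2 is just being reached at z≈0.224. Continuing toward the third (expected z≈0.199).

```bash
f(){ egrep 'pos|force'; }
python3 -m crank '[{"dx":-0.0004,"dy":0.0001,"dz":-0.0017,"yaw":0.0},{"dx":-0.0004,"dy":0.0001,"dz":-0.0017,"yaw":0.0}]'|f
python3 -m crank '[{"dx":-0.0004,"dy":0.0001,"dz":-0.0018,"yaw":0.0},{"dx":-0.0004,"dy":0.0001,"dz":-0.0018,"yaw":0.0}]'|f
python3 -m crank '[{"dx":-0.0008,"dy":0.0001,"dz":-0.0035,"yaw":0.0},{"dx":-0.0008,"dy":0.0001,"dz":-0.0035,"yaw":0.0},{"dx":-0.0008,"dy":0.0001,"dz":-0.0035,"yaw":0.0}]'|f
python3 -m crank '[{"dx":-0.0007,"dy":0.0001,"dz":-0.0035,"yaw":0.0},{"dx":-0.0007,"dy":0.0001,"dz":-0.0035,"yaw":0.0},{"dx":-0.0007,"dy":0.0001,"dz":-0.0035,"yaw":0.0}]'|f
python3 -m crank '[{"dx":-0.0006,"dy":0.0001,"dz":-0.0036,"yaw":0.0},{"dx":-0.0006,"dy":0.0001,"dz":-0.0036,"yaw":0.0},{"dx":-0.0006,"dy":0.0001,"dz":-0.0036,"yaw":0.0}]'|f
python3 -m crank '[{"dx":-0.0005,"dy":0.0001,"dz":-0.0035,"yaw":0.0},{"dx":-0.0005,"dy":0.0001,"dz":-0.0035,"yaw":0.0},{"dx":-0.0005,"dy":0.0001,"dz":-0.0035,"yaw":0.0}]'|f
python3 -m crank '[{"dx":-0.0005,"dy":0.0001,"dz":-0.0036,"yaw":0.0},{"dx":-0.0005,"dy":0.0001,"dz":-0.0036,"yaw":0.0},{"dx":-0.0005,"dy":0.0001,"dz":-0.0036,"yaw":0.0}]'|f
```

```text
ee_pos: [0.4742, 0.0836, 0.2232]
force: [-5.2, 1.1, 9.7]
ee_pos: [0.4738, 0.0837, 0.2215]
force: [-5.3, -0.3, 8.5]
ee_pos: [0.473, 0.0839, 0.2178]
force: [-4.7, -0.2, 8.1]
ee_pos: [0.4722, 0.0839, 0.2141]
force: [-4.5, 0.5, 7.6]
ee_pos: [0.4716, 0.0841, 0.2103]
force: [-4.8, 0.6, 5.7]
ee_pos: [0.471, 0.0842, 0.2066]
force: [-3.8, 0.3, 5.5]
ee_pos: [0.4705, 0.0843, 0.2028]
force: [-3.8, 0.8, 3.9]
```

```bash
f(){ egrep 'pos|force'; }
python3 -m crank '[{"dx":-0.0003,"dy":0.0,"dz":-0.0020,"yaw":0.0},{"dx":-0.0003,"dy":0.0,"dz":-0.0020,"yaw":0.0},{"dx":-0.0003,"dy":0.0,"dz":-0.0020,"yaw":0.0}]'|f
python3 -m crank '[{"dx":-0.0001,"dy":0.0,"dz":-0.0008,"yaw":0.0},{"dx":-0.0001,"dy":0.0,"dz":-0.0008,"yaw":0.0},{"dx":-0.0001,"dy":0.0,"dz":-0.0008,"yaw":0.0}]'|f
python3 -m crank '[{"dx":0.0,"dy":0.0,"dz":-0.0005,"yaw":0.0},{"dx":0.0,"dy":0.0,"dz":-0.0005,"yaw":0.0},{"dx":0.0,"dy":0.0,"dz":-0.0005,"yaw":0.0}]'|f
```

```text
ee_pos: [0.4702, 0.0843, 0.2006]
force: [-2.9, 1.7, 3.5]
ee_pos: [0.4701, 0.0843, 0.1998]
force: [-3.0, 1.7, 2.9]
ee_pos: [0.4701, 0.0843, 0.1996]
force: [-4.7, 2.6, 4.1]
```

```bash
f(){ egrep 'pos|force'; }
python3 -m crank '[{"dx":0.0,"dy":0.0,"dz":-0.0003,"yaw":0.0},{"dx":0.0,"dy":0.0,"dz":-0.0003,"yaw":0.0},{"dx":0.0,"dy":0.0,"dz":-0.0003,"yaw":0.0}]'|f
python3 -m crank '[{"dx":0.0,"dy":0.0,"dz":0.0,"yaw":0.0},{"dx":0.0,"dy":0.0,"dz":0.0,"yaw":0.0},{"dx":0.0,"dy":0.0,"dz":0.0,"yaw":0.0},{"dx":0.0,"dy":0.0,"dz":0.0,"yaw":0.0},{"dx":0.0,"dy":0.0,"dz":0.0,"yaw":0.0}]'
python3 - <<'E'
from h import *
S=r.capture('side')[:,:,::-1];T=r.capture('top')[:,:,::-1]
s=r.state();print(s['force'],s['ee_pos'])
o=np.zeros((400,800,3),np.uint8);o[:,:400]=cv2.resize(S[120:350,150:380],(400,400));o[:,400:]=cv2.resize(T[110:310,160:400],(400,400))
cv2.imwrite('pics/c6.png',o)
E
```

```text
ee_pos: [0.4701, 0.0843, 0.1994]
force: [-4.7, 2.5, 5.5]
t: 17.15
ee_pos: [0.4701, 0.0843, 0.1994]
tcp_rot: [-1.571, 0.0, -1.742]
force: [-5.3, 2.9, 5.5]
opening: 0.258
[-4.49565194  1.81859444  5.59925764] [0.47006012 0.08428552 0.19938774]
```

View pics/c6.png

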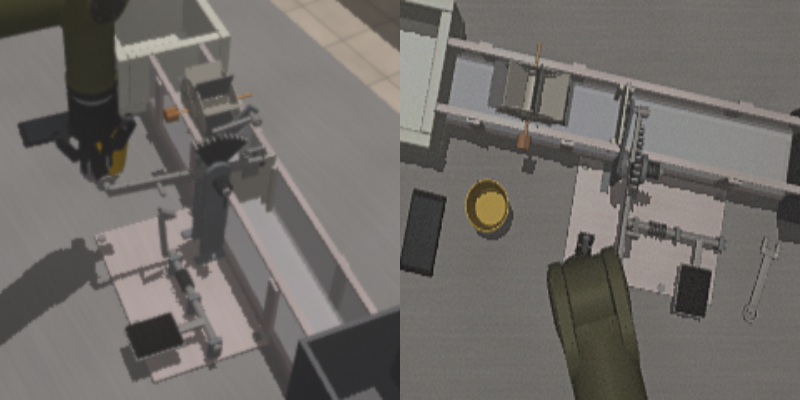

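The lever is held just above level, the gate is partly raised, and the pail, phone and spanner look unmoved. The push of about 5 N along the grip's path sits mid-band for the notch (3–8 N). The tool has dropped 71.2 mm since shut, against 71.4 expected for three clicks.

```bash
python3 -c "
from rig import r
print(r.sign_off())"
```

```text
the job is handed in; nothing more can be done
None
```

I pressed the release pedal to its stop, and the gate dropped shut. I then came off the pedal, pinched the lever grip and pressed it down three clicks. I handed the job in at about 17 s, still holding the lever there.

- **Pedal:** the force jumped from 8 to 35 N over the last 1.5 mm, at a pad height of about 40 mm. The camera then showed the lever up and the gate down, and after I lifted off, the pedal back up.
- **Clicks:** the first two were clear upward steps in force, at tool heights of about 0.2476 and 0.2235 m.
- **Third notch:** the lever stopped at 0.1994 m, 71.2 mm below shut against 71.4 mm expected. The force there rose from 2.9 to 5.5 N with only about 0.4 mm of movement. I did not press on to feel the full step, since that would have risked a fourth click.
- **Final hold:** about 5 N along the lever's path, in the middle of the 3–8 N range where it stays put. A steady sideways force of about 5 N remained on the grip because the hold was slightly off-centre.
- **Bystanders:** the pail, phone and spanner looked unmoved in the last pictures. I judged this by eye, not by measurement.
- **Refused moves:** two early move calls were refused because of how I wrote the rows; they moved nothing.

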